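# Spring check of two mirror mounts

## Robot

A 7-joint arm with a two-finger parallel gripper is mounted at the origin on a cart in front of the work surface, level with it; the furniture and walls round the work are solid. World frame = base frame: x ahead of the robot, y to its left, z up, the work surface at z = 0. Lengths are in m, angles in rad, forces in N, time in s.
With the tool pointing down it reaches from about 0.4 to 0.85 m from the base axis. Payload 4.5 kg.
Tool frame: the origin (TCP) lies where the fingers leave the gripper's body, on its centre line; the fingertips stand 64 mm ahead of it and the grasp point (between the pads) lies 45 mm ahead of it; z points along the fingers, y is the direction in which the jaws open and shut (so a half turn about z gives the same grasp; the last joint's range is limited). The gripper opens to 88 mm and grips with 3 to 60 N. Pads are 18 mm wide; open, the fingers measure 123 mm over their backs; the gripper's body (75 mm by 187 mm) begins 45 mm behind the grasp point.
Start: joints at [1.209, 0.689, -0.195, 1.565, 0.157, 0.902, -0.215], TCP at [0.241, -0.577, 0.303] pointing down, gripper open.
Joint ranges: [-3.01, 3.01], [-0.46, 2.08], [-1.47, 1.51], [0.13, 2.56], [-1, 4.14], [0.04, 2.09], [-2.66, 2.66]. Speed limits (rad/s): [2.57, 2.57, 3.14, 3.14, 3.14, 3.14, 3.14].

## Interface

Orientations are given as a unit quaternion [x, y, z, w].
In Python, from plant import monitor, snapshot, workorder, finder gives the robot as it stands.
- The arm moves only by the tool carry_out, never from a script. Its argument "motion" is one flat list of numbers, 6 for each row, row after row: the shift along the tool's x, y, z in cm, then the turn, a rotation vector about the tool's x, y, z in rad. In form: [x, y, z, rx, ry, rz, x, y, z, rx, ry, rz, ...]. A call has 1 to 8 rows; each row shifts and turns the commanded pose from where the row before left it, along the tool's axes as they then stand; what a row does not reach is not made up. A row lasts 1/8 s, in which the tool goes at most 62.5 mm and 10.7 degrees, less where a joint would pass 70% of its speed; a pose out of reach is approached as far as the arm can. A call with a gripper value outside its range is refused whole. "hand" is the finger opening in cm, from 0 to 8.81, set as the call begins (left out, the last holds). The fingers move at their own pace and stop on an object; "grip_force" is the grip in N (left out, the last holds). Time passes only in rows, so rows that do not move let the fingers close. It gives the time, the measured TCP pose, the force and the opening at its end, in the units of the state.
- monitor.get_state(): the state, without advancing time (a new reading comes with each control period).
- snapshot(name): name is "scene" or "top"; returns a dict with "frame" (384x512x3 uint8, red, green, blue), "range_z" (384x512 float32, m along the optical axis (not along the pixel's ray), 0 where there is no reading), "fx", "fy", "cx", "cy" (pixels), "rvec" (rotation vector, rad) and "tvec" (3), from world to camera coordinates, as OpenCV has them. Camera axes: x right, y down, z forward; pixel columns grow to the right and rows downward; lengths in m; the calibration is good to about 2 mm. A picture is of the moment at which its call begins.
- workorder.finish_job(): hands the job in, once; it reports no verdict.
Trained networks look in a picture, given as the dict that the camera call returned (one of the last four; its "shot" number tells which), for a name from the list of things; names that differ only in an ending like _2 or _b are one class to them, and where a whole thing is asked for, a point or a joint stands for the part that bears it (a point fixed in the world has none). Each returns a list of dicts, best first, with "p" (0 to 1); they miss things now and then, are a little off and sometimes report something else, mostly with a low value. They report only what shows in the picture. A call takes as long as a camera call.
- finder.masks_of(picture, thing): "pixels" (384x512 bool, what is visible of it) and "extent" ([left, top, right, bottom] in pixels, round what is visible of it).
The state is a dict: "clock": time; "q": joint angles; "qd": joint speeds; "joint_torque": joint torques, N m; "tool_pos": TCP position; "eef_rot": TCP orientation; "contact_force": force on the tool from outside, world axes, zero at the start; "moment": the same for the moment, N m; "opening": opening from 0.0 (shut) to 1.0 (fully open).
Only numpy, scipy, OpenCV 4.12 (cv2) and the standard library are available. Lean on these libraries where they do the work, as an engineer would, in place of code of your own. Each camera call takes 0.05 s, during which the arm holds its last target. There are 200 camera calls.

## Task

Check the springs of the two mirror mounts: with a fingertip press the yellow corner knob gently down until the needle of that mount's dial stands on its red mark, hold it there for a second, and let the corner spring all the way back; then do the same with the blue knob of the other mount. Never drive a needle past its red mark. Only press: do not shift or lift the mounts, and leave the things around them alone.

Things in the scene. Friction and masses are not known exactly. Their poses are not given: they have to be found in the camera images.
- yellow_mount: the mirror mount with the yellow knob, loose on the bench on rubber feet, 1.5 kg: aluminium base 170 mm (x) by 190 mm (y), top 18 mm above the bench; origin at the centre of its underside, x axis away from the robot within 25 deg. On its left half a black plate 114 x 82 mm (top 61 mm up) with a round mirror, hinged at its far edge, sprung at its near left corner; on its right half the dial
- yellow_knob_top (a point): centre of the flat top of the yellow knob: 28 mm diameter, 80 mm above the bench at rest, 19 mm above the plate, at x -45, y +73 mm of its mount. It moves down when pressed, 95 mm from the plate's hinge line: 1 mm down turns the needle 0.074 rad. Moves from about 2 N, takes 5 to 10 N at the mark, 6 to 11 mm down; hard stop at 15 mm. Springs back by itself
- yellow_needle (a joint): angle of the black needle on the yellow mount's dial, rad: 0 at rest, grows as the yellow knob is pressed (turns clockwise seen from above, left to right), 7 times the plate's tilt
- yellow_mark (a joint): angle at which the red mark (16 x 14 mm) stands on the yellow mount's dial, in the same measure as the needle; between 0.45 and 0.80, stays put. The needle is on the mark when the two angles are equal
- yellow_needle_tip (a point): end of the needle (4 mm wide) on the yellow mount's dial, 64 mm from the needle's pivot, 34 mm above the bench. The dial is a black housing 100 x 82 mm (top 30 mm up) with a white face that looks up; the needle's pivot is at its near end (x -15, y -47 mm of the mount)
- yellow_mark_centre (a point): point of the yellow mount's red mark that the needle's tip reaches, 64 mm from the same pivot, same height; its x axis points outward from the pivot, -y is the way the needle travels when pressed, so a tip past the mark has negative y here
- blue_mount: the mirror mount with the blue knob, loose on the bench on rubber feet, 1.5 kg: aluminium base 170 mm (x) by 190 mm (y), top 18 mm above the bench; origin at the centre of its underside, x axis away from the robot within 25 deg. On its left half a black plate 114 x 82 mm (top 61 mm up) with a round mirror, hinged at its far edge, sprung at its near left corner; on its right half the dial
- blue_knob_top (a point): centre of the flat top of the blue knob: 28 mm diameter, 80 mm above the bench at rest, 19 mm above the plate, at x -45, y +73 mm of its mount. It moves down when pressed, 95 mm from the plate's hinge line: 1 mm down turns the needle 0.074 rad. Moves from about 2 N, takes 5 to 10 N at the mark, 6 to 11 mm down; hard stop at 15 mm. Springs back by itself
- blue_needle (a joint): angle of the black needle on the blue mount's dial, rad: 0 at rest, grows as the blue knob is pressed (turns clockwise seen from above, left to right), 7 times the plate's tilt
- blue_mark (a joint): angle at which the red mark (16 x 14 mm) stands on the blue mount's dial, in the same measure as the needle; between 0.45 and 0.80, stays put. The needle is on the mark when the two angles are equal
- blue_needle_tip (a point): end of the needle (4 mm wide) on the blue mount's dial, 64 mm from the needle's pivot, 34 mm above the bench. The dial is a black housing 100 x 82 mm (top 30 mm up) with a white face that looks up; the needle's pivot is at its near end (x -15, y -47 mm of the mount)
- blue_mark_centre (a point): point of the blue mount's red mark that the needle's tip reaches, 64 mm from the same pivot, same height; its x axis points outward from the pivot, -y is the way the needle travels when pressed, so a tip past the mark has negative y here
- coverslip_box: small pale box of cover slips, 30 x 30 x 14 mm, loose on the near right corner of the blue mount's base, before its dial; origin at its underside; bystander
- bottle_amber_small: small brown bottle with white cap, 40 mm diameter, 75 mm tall, on the bench behind the mounts, under the overhead shelf (its front edge runs along y at x = 0.60 m, 0.60 m above the bench: keep the arm clear of it), origin at its underside; bystander
- beaker: small glass beaker, 51 mm diameter, 64 mm tall, on the bench to the left of the mounts, origin at its underside; bystander
- timer: white bench timer with three buttons, 62 x 66 x 21 mm, left front of the bench, origin at its underside; bystander
- petri_3: small petri dish, 58 mm diameter, 15 mm high, right front of the bench, origin at its underside; bystander

How it is judged:
By the outcome, as a careful person would: the job done as asked, in the order asked, and still so for the second after the job is handed in, with the robot touching nothing.
It also fails if it takes over 64 s, if anything falls off the work surface, if the arm or the gripper's body presses on something with over 40 N, if the wrist force passes 120 N, or if a joint passes its speed limit or range.

## Working session

There is one attempt and no reset: what is moved stays moved. The work goes in short steps, Python scripts to look and compute and a tool call to move; the robot and the scene stay as the last step left them, time stands still between calls to the robot, and variables do not carry over. Pictures are saved under pics/ and viewed, about 8 in all and at most 12, crops included, and the job is handed in when it is done.

Besides the shell and the picture viewer there is one more tool, called after "Call:" as name(argument=value, ...) on one line, values as JSON. carry_out: Moves the arm, as the interface text tells. Its arguments: {"type":"object","properties":{"motion":{"type":"array"},"hand":{"type":"number"},"grip_force":{"type":"number"}},"required":["motion"]}

```bash
mkdir -p pics; cat > h.py <<'E'
import numpy as np, cv2
from plant import monitor, snapshot, workorder, finder
def RT(s): return cv2.Rodrigues(np.array(s['rvec'],float))[0], np.array(s['tvec'],float).reshape(3)
def proj(s,P):
    R,t=RT(s); c=np.atleast_2d(P)@R.T+t
    return np.c_[c[:,0]/c[:,2]*s['fx']+s['cx'], c[:,1]/c[:,2]*s['fy']+s['cy']]
def cloud(s):
    R,t=RT(s); z=s['range_z'].astype(float); v,u=np.mgrid[:z.shape[0],:z.shape[1]]
    c=np.stack([(u-s['cx'])/s['fx']*z,(v-s['cy'])/s['fy']*z,z],-1)
    return (c-t)@R
def onz(s,uv,h):
    R,t=RT(s); uv=np.atleast_2d(uv).astype(float)
    d=np.c_[(uv[:,0]-s['cx'])/s['fx'],(uv[:,1]-s['cy'])/s['fy'],np.ones(len(uv))]@R; o=-R.T@t
    return o+d*((h-o[2])/d[:,2])[:,None]
E
python3 - <<'E'
from h import *
st=monitor.get_state(); print({k:np.round(v,3) for k,v in st.items()})
for n in('top','scene'):
    s=snapshot(n); cv2.imwrite(f'pics/{n}0.png',s['frame'][:,:,::-1])
    R,t=RT(s); print(n,-R.T@t,s['fx']); C=cloud(s)
    for k in('yellow_mount','yellow_knob_top','yellow_needle','yellow_mark','blue_mount','blue_knob_top','blue_needle','blue_mark','coverslip_box'):
        for m in finder.masks_of(s,k)[:2]:
            p=m['pixels']&(s['range_z']>0); print(k,round(m['p'],2),m['extent'],p.sum(),np.round(np.median(C[p],0),3) if p.any() else'')
E
```

```text
{'clock': np.float64(0.0), 'q': array([ 1.209,  0.69 , -0.195,  1.566,  0.157,  0.903, -0.215]), 'qd': array([ 0.001,  0.   ,  0.   , -0.   , -0.   ,  0.001, -0.001]), 'joint_torque': array([-0.0000e+00, -5.2756e+01, -1.2670e+00, -1.5343e+01, -5.3000e-02,
        7.0000e-03,  0.0000e+00]), 'tool_pos': array([ 0.241, -0.576,  0.302]), 'eef_rot': array([ 0.98 ,  0.197, -0.   , -0.001]), 'contact_force': array([ 0.37 , -0.179, -0.32 ]), 'moment': array([ 0.002,  0.012, -0.016]), 'opening': np.float64(1.0)}
top [0.42716641 0.03432433 1.33190318] 403.4791010077063
yellow_mount 0.6 [293.6, 177.6, 353.7, 236.6] 2954 [ 0.494 -0.16   0.03 ]
yellow_knob_top 0.8 [293.9, 183.1, 324.7, 222.6] 911 [ 0.507 -0.111  0.063]
yellow_mark 0.65 [294.1, 183.5, 323.8, 220.8] 896 [ 0.504 -0.11   0.063]
blue_mount 0.68 [187.2, 159.9, 252.3, 214.3] 2886 [0.557 0.171 0.03 ]
blue_knob_top 0.61 [189.3, 166.4, 221.2, 204.5] 924 [0.561 0.217 0.063]
coverslip_box 0.63 [227.0, 202.8, 231.2, 207.9] 64 [0.498 0.138 0.032]
scene [-0.41945331 -1.29264261  0.84427009] 477.2198079521618
yellow_mount 0.66 [241.2, 212.6, 312.3, 255.1] 1154 [ 0.453 -0.175  0.016]
yellow_knob_top 0.53 [248.2, 212.2, 259.5, 227.7] 137 [ 0.454 -0.1    0.058]
blue_mount 0.85 [208.6, 178.4, 263.2, 214.3] 1146 [0.543 0.175 0.02 ]
blue_knob_top 0.67 [211.1, 177.6, 242.5, 189.1] 267 [0.541 0.208 0.058]
coverslip_box 0.55 [223.6, 196.4, 232.4, 204.6] 53 [0.489 0.129 0.025]
```

View pics/top0.png

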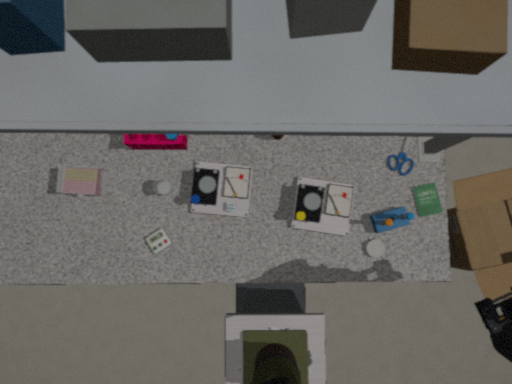

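View pics/scene0.png

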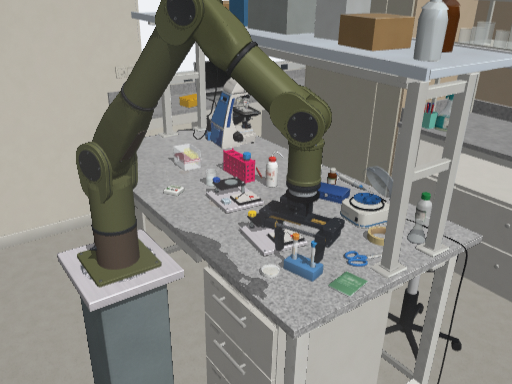

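The top view shows the blue mount at about (221,189) and the yellow one at (323,207), with knobs at (196,199) and (301,216) and red marks at (241,177) and (344,195). The scene view looks at both dials from the right front. Next I'll measure them closely.

```bash
cat > meas.py <<'E'
from h import *
def avg(n,k=4):
    ss=[snapshot(n) for _ in range(k)]; s=dict(ss[-1]); s['f']=np.mean([a['frame'].astype(float) for a in ss],0); s['z']=np.median([a['range_z'] for a in ss],0); return s
E
python3 - <<'E'
from meas import *
from scipy.optimize import least_squares
out=[]
for n,boxes in(('top',dict(yellow=(286,170,362,244),blue=(182,152,260,222))),('scene',dict(yellow=(232,200,322,264),blue=(200,165,275,225)))):
    s=avg(n); f=s['f']; s['range_z']=s['z']; C=cloud(s); np.savez(f'{n}.npz',**{k:s[k] for k in('f','z','fx','fy','cx','cy','rvec','tvec')})
    for k,(a,b,c,d) in boxes.items():
        g=f[b:d,a:c]; r,gg,bb=g[...,0],g[...,1],g[...,2]
        w=np.clip(r-np.maximum(gg,bb)-50,0,None) 
        v,u=np.mgrid[b:d,a:c]
        print(n,k,'red',w.sum(), (w>0).sum(), onz(s,[[(u*w).sum()/w.sum(),(v*w).sum()/w.sum()]],.032).round(4))
        w=np.clip(np.minimum(r,gg)-bb-50,0,None) if k=='yellow' else np.clip(bb-np.maximum(r,gg)-40,0,None)
        print('knob',(w>0).sum(), onz(s,[[(u*w).sum()/w.sum(),(v*w).sum()/w.sum()]],.08).round(4))
        if n=='top':
            H=C[b:d,a:c,2]; m=(H>.010)&(H<.12)
            rect=cv2.minAreaRect(np.argwhere(m)[:,::-1].astype(np.float32)); print('rect',rect)
            bright=np.array(cv2.boxPoints(rect))+[a,b]; print(onz(s,bright,.018).round(4)[:,:2].tolist(),onz(s,[np.array(rect[0])+[a,b]],.018).round(4))
            h=[H[(H>l)&(H<l+.02)] for l in(.01,.05)]; print([np.median(x).round(4) for x in h])
        im=cv2.resize(np.clip(g,0,255).astype(np.uint8),None,fx=5,fy=5,interpolation=cv2.INTER_CUBIC)
        out.append(cv2.resize(im,(400,300)) if 0 else cv2.copyMakeBorder(im,0,max(0,375-im.shape[0]),0,max(0,450-im.shape[1]),0)[:375,:450])
o=np.vstack([np.hstack(out[:2]),np.hstack(out[2:])]); o=cv2.resize(o,(720,600)); cv2.imwrite('pics/crop.png',o[:,:,::-1])
E
```

```text
top yellow red 559.25 17 [[ 0.5317 -0.2279  0.032 ]]
knob 80 [[ 0.4651 -0.0817  0.08  ]]
rect ((37.06999969482422, 36.01000213623047), (58.97270584106445, 52.325904846191406), 8.130102157592773)
[[0.4272, -0.0539], [0.5959, -0.081], [0.5664, -0.2708], [0.3988, -0.2414]] [[ 0.4965 -0.1619  0.018 ]]
[np.float64(0.0188), np.float64(0.0624)]
top blue red 564.5 17 [[0.5949 0.1046 0.032 ]]
knob 62 [[0.5199 0.2447 0.08  ]]
rect ((39.30561828613281, 36.791011810302734), (59.1608772277832, 51.670955657958984), 5.440331935882568)
[[0.4822, 0.2734], [0.6518, 0.2586], [0.6309, 0.0642], [0.4621, 0.0815]] [[0.5562 0.1693 0.018 ]]
[np.float64(0.0187), np.float64(0.0622)]
scene yellow red 651.75 37 [[ 0.5309 -0.2376  0.032 ]]
knob 95 [[ 0.4632 -0.1363  0.08  ]]
scene blue red 9926.75 403 [[0.711  0.3033 0.032 ]]
knob 31 [[0.5057 0.2283 0.08  ]]
```

View pics/crop.png

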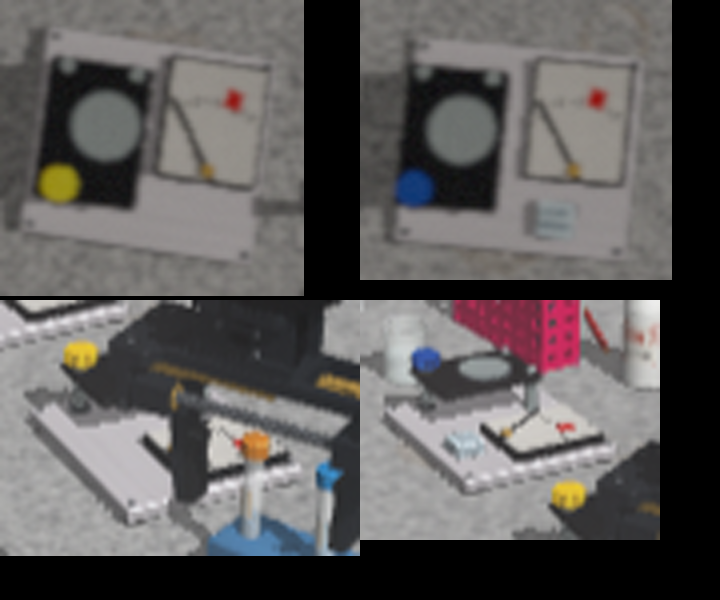

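The crops show the needles at rest pointing left of straight ahead, the red marks on the right, and brass pivots at the near end. I'll fit the angles subpixel.

```bash
cat > ang.py <<'E'
from meas import *
from scipy.ndimage import map_coordinates as mc
# mount pose (x,y,yaw) refined from top features
def pose(c,yaw,p): 
    R=np.array([[np.cos(yaw),-np.sin(yaw)],[np.sin(yaw),np.cos(yaw)]]); return np.array(c)+R@np.array(p)
M=dict(yellow=((.4965,-.1619),-.152),blue=((.5562,.1693),-.095))
def polar(s,c,yaw,which):
    """darkness vs angle (mount frame, clockwise negative) on rings round the pivot"""
    piv=pose(c,yaw,(-.015,-.047)); th=np.radians(np.arange(-60,60,.5))
    acc=[];red=[]
    for r in np.arange(.026,.060,.002):
        P=np.c_[piv[0]+r*np.cos(th+yaw),piv[1]+r*np.sin(th+yaw),np.full(len(th),.034)]
        uv=proj(s,P); v=[mc(s['f'][...,i],[uv[:,1],uv[:,0]],order=1) for i in range(3)]
        acc.append(v)
    return np.degrees(th),np.array(acc)  # r,3,th
def centroid(s,col,lo,hi,h,thr):
    pass
E
python3 - <<'E'
from ang import *
d=np.load('top.npz'); s={k:d[k] for k in d.files}
boxes=dict(yellow=(286,170,362,244),blue=(182,152,260,222))
for k,(a,b,c,e) in boxes.items():
    g=s['f'][b:e,a:c]; r,gg,bb=g[...,0],g[...,1],g[...,2]; v,u=np.mgrid[b:e,a:c]
    def cen(w,h): return onz(s,[[(u*w).sum()/w.sum(),(v*w).sum()/w.sum()]],h)[0][:2]
    red=cen(np.clip(r-np.maximum(gg,bb)*1-20,0,None)*((r-gg)>1.5*(r-bb)*.5)*(gg-bb<25),.032)
    orw=np.clip(np.minimum(r-bb-25,200),0,None)*(gg-bb>12)*(u>(a+c)/2); piv=cen(orw,.034)
    mp=pose(*M[k],(-.015,-.047)); yaw=M[k][1]
    print(k,'red',red,'piv img',piv,'piv pose',mp)
    for p in(piv,mp):
        w=red-p; print(' mark rel mount',np.arctan2(w[1],w[0])-yaw,np.hypot(*w))
        # needle
        th,acc=polar(s,p-(mp-np.array(M[k][0])),yaw,k)
        lum=acc.mean(1); res=[]
        for i in range(len(lum)):
            j=(th>15)&(th<55); L=lum[i,j]; wgt=np.clip(np.percentile(L,60)-L-15,0,None); res.append((wgt*th[j]).sum()/wgt.sum())
        print(' needle deg',np.round(res,1),'rad',np.radians(np.median(res)))
E
```

```text
yellow red [ 0.53172385 -0.22795538] piv img [ 0.47522763 -0.20469076] piv pose [ 0.47455642 -0.20608687]
 mark rel mount -0.23862924753705714 0.06109882061997664
 needle deg [33.4 33.6 32.9 32.1 31.4 31.9 32.4 32.5 32.4 32.4 34.2 38.7 42.4 44.7
 45.6 45.4 45.6] rad 0.5833315984035308
 mark rel mount -0.21335976696910305 0.06120740529514823
 needle deg [35.4 35.6 35.2 34.4 33.4 33.1 33.7 33.9 33.8 33.8 33.8 36.  40.  43.3
 45.2 45.9 45.5] rad 0.61508693011657
blue red [0.59499147 0.10445532] piv img [0.53683863 0.12341178] piv pose [0.53680935 0.12393479]
 mark rel mount -0.2201148900765165 0.061164529735098554
 needle deg [32.5 32.  31.5 31.5 31.9 31.9 32.3 32.3 32.1 32.2 33.5 36.3 39.6 42.3
 43.  38.7 33.7] rad 0.5637635803149875
 mark rel mount -0.22807136941807407 0.061356402429783546
 needle deg [31.4 31.  30.5 30.7 31.1 31.2 31.6 31.6 31.5 31.7 33.9 36.9 40.1 42.3
 42.3 36.6 34.2] rad 0.5515026593095895
```

Call:
carry_out(motion=[2, -1.8, 0, 0, 0, 0, 4, -3.7, 0, 0, 0, 0, 4, -3.7, 0, 0, 0, 0, 4, -3.7, 0, 0, 0, 0, 4, -3.7, 0, 0, 0, 0, 4, -3.7, 0, 0, 0, 0, 4, -3.7, 0, 0, 0, 0, 4, -3.7, 0, 0, 0, 0], hand=0, grip_force=10)

```text
clock: 2.4
tool_pos: [0.4118, -0.2039, 0.303]
eef_rot: [0.98, 0.197, 0.0, 0.0]
contact_force: [1.4, -0.2, -0.3]
opening: 0.114
```

Call:
carry_out(motion=[4.7, -4.6, 0, 0, 0, 0, 4.8, -4.6, 0, 0, 0, 0, 0, 0, 2, 0, 0, -0.17, 0, 0, 2, 0, 0, -0.17, 0, 0, 2, 0, 0, -0.17, 0, 0, 2, 0, 0, -0.17, 0, 0, 2, 0, 0, -0.17, 0, 0, 1, 0, 0, -0.17])

```text
clock: 3.4
tool_pos: [0.4603, -0.0906, 0.1919]
eef_rot: [0.758, 0.652, -0.0, -0.0]
contact_force: [-0.2, -0.1, 0.4]
opening: 0.003
```

```bash
python3 - <<'E'
from ang import *
from scipy.spatial.transform import Rotation as Ro
st=monitor.get_state(); print({k:np.round(v,3) for k,v in st.items() if k!='joint_torque'})
print(Ro.from_quat(st['eef_rot']).as_matrix().round(3))
o=[]
for n,(a,b,c,d) in dict(top=(262,150,382,250),scene=(222,170,342,270)).items():
    s=snapshot(n); o.append(cv2.resize(s['frame'][b:d,a:c],None,fx=3.3,fy=3.3,interpolation=cv2.INTER_CUBIC))
cv2.imwrite('pics/c2.png',np.hstack(o)[:,:,::-1])
E
```

```text
{'clock': np.float64(3.4), 'q': array([ 0.29 ,  0.701, -0.31 ,  2.122,  0.537,  0.395, -0.602]), 'qd': array([ 0.123,  0.165, -0.206,  0.041,  0.586, -0.085,  0.762]), 'tool_pos': array([ 0.46 , -0.091,  0.192]), 'eef_rot': array([ 0.758,  0.652, -0.   , -0.   ]), 'contact_force': array([-0.235, -0.101,  0.381]), 'moment': array([-0.059, -0.052,  0.004]), 'opening': np.float64(0.003)}
[[ 0.149  0.989 -0.001]
 [ 0.989 -0.149  0.   ]
 [ 0.    -0.001 -1.   ]]
```

View pics/c2.png

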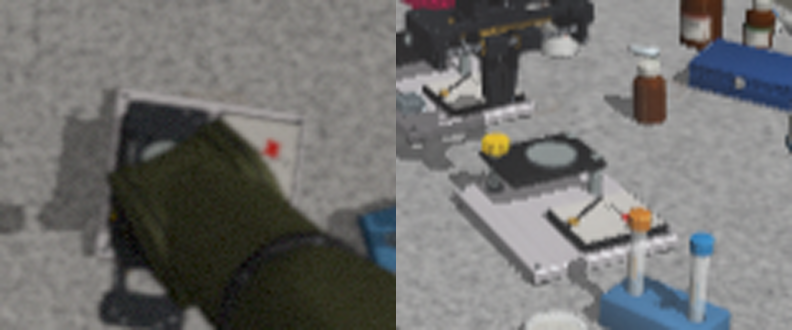

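Top view: the elbow hides much of the yellow dial, but the mark is visible at crop (272,150). Scene view: the needle is clear at rest, and the mark at (627,217) is partly behind the orange tube cap. The next step is checking the scene view's needle reading at rest.

```bash
cat > needle.py <<'E'
from ang import *
PB=dict(yellow=(262,225,300,250),blue=(200,170,275,225))
def brass(s,k):
    p=np.r_[pose(*M[k],(-.015,-.047)),.034]; c=proj(s,p)[0]; v,u=np.mgrid[:384,:512]
    f=s['f']; w=np.clip(f[...,0]-f[...,2]-25,0,None)*(f[...,1]-f[...,2]>12)*(np.hypot(u-c[0],v-c[1])<7)
    if w.sum()<50: return None
    return onz(s,[[(u*w).sum()/w.sum(),(v*w).sum()/w.sum()]],.034)[0][:2]
def read(s,k,piv,r0=.016,r1=.058,lo=-45,hi=50):
    """fit needle angle by matching a 4mm wide dark line model"""
    yaw=M[k][1]; th=np.radians(np.arange(lo,hi,.5)); L=s['f'].mean(-1); sc=[]
    rr=np.arange(r0,r1,.0015)
    def line(t,off): 
        P=np.c_[piv[0]+rr*np.cos(t+yaw)-off*np.sin(t+yaw),piv[1]+rr*np.sin(t+yaw)+off*np.cos(t+yaw),np.full(len(rr),.034)]
        uv=proj(s,P); return mc(L,[uv[:,1],uv[:,0]],order=1).mean()
    sc=np.array([-np.mean([line(t,o) for o in(-.0015,0,.0015)]) for t in th])
    i=sc.argmax(); j=slice(max(0,i-8),i+9); w=np.clip(sc[j]-(sc[i]-.5*(sc[i]-np.median(sc))),0,None)
    return (w*th[j]).sum()/w.sum(), sc[i]-np.median(sc)
def redat(s,k,h=.032):
    p=pose(*M[k],(-.015,-.047)); v,u=np.mgrid[:384,:512]; c=proj(s,np.r_[pose(*M[k],(.04,-.06)),h])[0]
    f=s['f']; w=np.clip(f[...,0]-np.maximum(f[...,1],f[...,2])-20,0,None)*(f[...,1]-f[...,2]<25)*(np.hypot(u-c[0],v-c[1])<10)
    return onz(s,[[(u*w).sum()/w.sum(),(v*w).sum()/w.sum()]],h)[0][:2],w.sum()
def load(n): d=np.load(n+'.npz'); return {k:d[k] for k in d.files}
def report(s,k,piv=None,**a):
    b=brass(s,k); mp=pose(*M[k],(-.015,-.047)); print(k,'brass',b,'pose',mp)
    for p in(b,mp,piv):
        if p is None: continue
        r,w=redat(s,k); d=r-p; t,q=read(s,k,p,**a); m=np.arctan2(d[1],d[0])-M[k][1]
        print('  needle %.3f (q %.0f) mark %.3f r %.4f w %.0f gap %.3f'%(t,q,m,np.hypot(*d),w,t-m))
E
python3 - <<'E'
from needle import *
print('TOP');t=load('top'); report(t,'yellow'); report(t,'blue')
s=avg('scene',3); np.savez('scene1.npz',**{k:s[k] for k in('f','z','fx','fy','cx','cy','rvec','tvec')})
print('SCENE'); report(s,'yellow'); print('old scene');report(load('scene'),'blue')
E
```

```text
TOP
yellow brass [ 0.47522763 -0.20469076] pose [ 0.47455642 -0.20608687]
  needle 0.569 (q 46) mark -0.239 r 0.0611 w 1268 gap 0.807
  needle 0.595 (q 45) mark -0.213 r 0.0612 w 1268 gap 0.808
blue brass [0.53683863 0.12341178] pose [0.53680935 0.12393479]
  needle 0.566 (q 43) mark -0.220 r 0.0612 w 1253 gap 0.786
  needle 0.551 (q 43) mark -0.228 r 0.0614 w 1253 gap 0.779
SCENE
yellow brass [ 0.46938831 -0.20972972] pose [ 0.47455642 -0.20608687]
  needle 0.550 (q 75) mark -0.233 r 0.0572 w 341 gap 0.783
  needle 0.523 (q 68) mark -0.331 r 0.0540 w 341 gap 0.854
old scene
blue brass [0.5301036 0.1160648] pose [0.53680935 0.12393479]
  needle 0.558 (q 63) mark -0.216 r 0.0604 w 646 gap 0.774
  needle 0.478 (q 52) mark -0.383 r 0.0573 w 646 gap 0.862
```

Call:
carry_out(motion=[0.9, 0.3, 0, 0, 0, 0, 0, 0, 2, 0, 0, 0, 0, 0, 1.5, 0, 0, 0, 0, 0, 0.4, 0, 0, 0, 0, 0, 0, 0, 0, 0])

```text
clock: 4.28
tool_pos: [0.465, -0.0818, 0.154]
eef_rot: [0.76, 0.65, 0.0, 0.0]
contact_force: [-0.1, 0.1, -0.3]
opening: 0.004
```

Call:
carry_out(motion=[0, 0, 0.4, 0, 0, 0, 0, 0, 0.4, 0, 0, 0, 0, 0, 0.3, 0, 0, 0, 0, 0, 0, 0, 0, 0])

```text
clock: 4.78
tool_pos: [0.4643, -0.0821, 0.1427]
eef_rot: [0.76, 0.65, -0.0, -0.0]
contact_force: [-1.5, 0.1, 4.0]
opening: 0.004
```

Call:
carry_out(motion=[0, 0, 0.2, 0, 0, 0, 0, 0, 0.2, 0, 0, 0, 0, 0, 0, 0, 0, 0])

```text
clock: 5.15
tool_pos: [0.4633, -0.082, 0.1387]
eef_rot: [0.76, 0.65, -0.001, -0.001]
contact_force: [-4.5, 1.7, 6.6]
opening: 0.007
```

```bash
cat > chk.py <<'E'
import sys
from needle import *
k=sys.argv[1]; st=monitor.get_state(); print(st['tool_pos'].round(4) if hasattr(st['tool_pos'],'round') else st['tool_pos'],np.round(st['contact_force'],2))
s=avg('scene',2); report(s,k); 
print('top'); t=avg('top',2); r0=float(sys.argv[2]) if len(sys.argv)>2 else .016; report(t,k,r0=r0)
o=[cv2.resize(np.clip(x['f'][int(c[1])-22:int(c[1])+22,int(c[0])-30:int(c[0])+30],0,255).astype(np.uint8),None,fx=6.5,fy=6.5,interpolation=cv2.INTER_CUBIC) for x in(s,t) for c in[proj(x,np.r_[pose(*M[k],(.01,-.047)),.034])[0]]]
cv2.imwrite(f'pics/chk_{st["clock"]:.2f}.png',np.hstack(o)[:,:,::-1]); print(st['clock'])
E
python3 chk.py yellow .04
```

```text
[ 0.4633 -0.082   0.1387] [-4.52  1.69  6.61]
yellow brass [ 0.46941935 -0.20984897] pose [ 0.47455642 -0.20608687]
  needle 0.071 (q 59) mark -0.232 r 0.0572 w 340 gap 0.302
  needle -0.027 (q 52) mark -0.332 r 0.0541 w 340 gap 0.305
top
yellow brass None pose [ 0.47455642 -0.20608687]
  needle 0.830 (q 103) mark -0.213 r 0.0612 w 1421 gap 1.043
5.15
```

Call:
carry_out(motion=[0, -0.15, 0.1, 0, 0, 0, 0, -0.05, 0.1, 0, 0, 0, 0, 0, 0, 0, 0, 0])

```text
clock: 5.72
tool_pos: [0.4626, -0.0819, 0.137]
eef_rot: [0.76, 0.65, 0.0, 0.0]
contact_force: [-2.1, 0.3, 6.4]
opening: 0.009
```

```bash
python3 chk.py yellow .04
```

```text
[ 0.4626 -0.0819  0.137 ] [-2.07  0.3   6.37]
yellow brass [ 0.46926245 -0.20972688] pose [ 0.47455642 -0.20608687]
  needle -0.070 (q 54) mark -0.218 r 0.0573 w 376 gap 0.148
  needle -0.201 (q 50) mark -0.316 r 0.0540 w 376 gap 0.116
top
yellow brass None pose [ 0.47455642 -0.20608687]
  needle 0.830 (q 100) mark -0.207 r 0.0610 w 1503 gap 1.037
5.725
```

Call:
carry_out(motion=[0, -0.08, 0.1, 0, 0, 0, 0, 0, 0, 0, 0, 0, 0, 0, 0, 0, 0, 0])

```text
clock: 6.3
tool_pos: [0.4623, -0.0818, 0.1361]
eef_rot: [0.76, 0.65, 0.0, 0.001]
contact_force: [-0.8, 0.6, 7.3]
opening: 0.007
```

```bash
python3 chk.py yellow .04; cp pics/chk_6.* pics/a1.png; ls pics
```

```text
[ 0.4623 -0.0818  0.1361] [-0.8   0.59  7.34]
yellow brass [ 0.46920129 -0.20960424] pose [ 0.47455642 -0.20608687]
  needle -0.158 (q 57) mark -0.220 r 0.0578 w 374 gap 0.062
  needle -0.296 (q 56) mark -0.316 r 0.0543 w 374 gap 0.020
top
yellow brass None pose [ 0.47455642 -0.20608687]
  needle 0.830 (q 107) mark -0.209 r 0.0613 w 1493 gap 1.039
6.3
a1.png
c2.png
chk_5.15.png
chk_5.72.png
chk_6.30.png
crop.png
scene0.png
top0.png
```

View pics/a1.png

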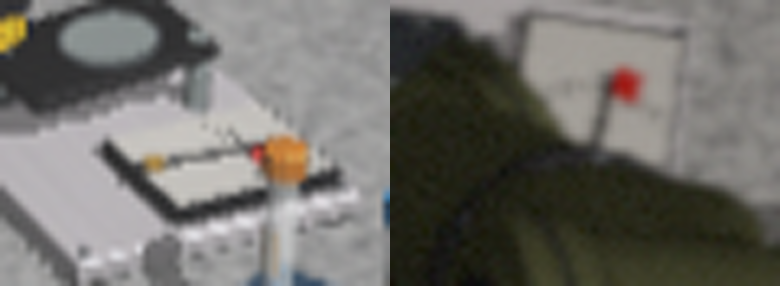

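Top crop: the needle tip at about (610,85) is just left of the mark centre (627,85), so it is still about 0.1 rad short. I'll read the needle in the top view using the stored pivot.

```bash
cat >> chk.py <<'E'
PV=dict(yellow=np.array([.47523,-.20469]),blue=np.array([.53684,.12341])); MK=dict(yellow=-.237,blue=-.220)
for r0,r1 in((.042,.056),(.044,.062),(.048,.058)):
    a=read(t,k,PV[k],r0=r0,r1=r1,lo=-22,hi=5); print('top needle %.3f q %.0f  to mark %.3f'%(*a,a[0]-MK[k]))
E
python3 chk.py yellow .04 | tail -4
```

```text
6.5
top needle -0.101 q 33  to mark 0.136
top needle -0.118 q 24  to mark 0.119
top needle -0.109 q 27  to mark 0.128
```

Call:
carry_out(motion=[0, -0.04, 0.08, 0, 0, 0, 0, 0, 0, 0, 0, 0])

```text
clock: 6.95
tool_pos: [0.4621, -0.0818, 0.1354]
eef_rot: [0.76, 0.65, 0.001, 0.001]
contact_force: [-1.3, -0.2, 6.9]
opening: 0.011
```

```bash
python3 chk.py yellow .04
```

```text
[ 0.4621 -0.0818  0.1354] [-1.3  -0.18  6.93]
yellow brass [ 0.46941627 -0.20963872] pose [ 0.47455642 -0.20608687]
  needle -0.209 (q 58) mark -0.264 r 0.0573 w 240 gap 0.055
  needle -0.340 (q 60) mark -0.363 r 0.0543 w 240 gap 0.022
top
yellow brass None pose [ 0.47455642 -0.20608687]
  needle 0.830 (q 110) mark -0.227 r 0.0615 w 1174 gap 1.056
6.95
top needle -0.161 q 32  to mark 0.076
top needle -0.180 q 32  to mark 0.057
top needle -0.170 q 31  to mark 0.067
```

Call:
carry_out(motion=[0, -0.02, 0.05, 0, 0, 0, 0, 0, 0, 0, 0, 0])

```text
clock: 7.4
tool_pos: [0.462, -0.0818, 0.1349]
eef_rot: [0.76, 0.65, 0.001, 0.001]
contact_force: [0.1, 0.6, 7.1]
opening: 0.003
```

```bash
python3 chk.py yellow .04; cp pics/chk_7.* pics/a2.png
```

```text
[ 0.462  -0.0818  0.1349] [0.09 0.58 7.08]
yellow brass [ 0.46942382 -0.20956707] pose [ 0.47455642 -0.20608687]
  needle -0.246 (q 59) mark -0.277 r 0.0572 w 214 gap 0.031
  needle -0.377 (q 60) mark -0.374 r 0.0543 w 214 gap -0.003
top
yellow brass None pose [ 0.47455642 -0.20608687]
  needle 0.830 (q 111) mark -0.222 r 0.0614 w 1139 gap 1.051
7.4
top needle -0.197 q 39  to mark 0.040
top needle -0.207 q 44  to mark 0.030
top needle -0.206 q 43  to mark 0.031
```

View pics/a2.png

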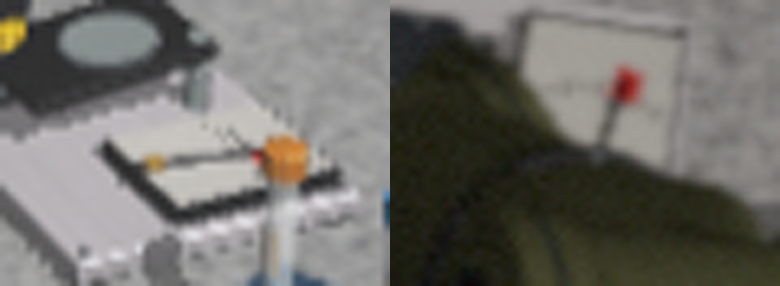

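Call:
carry_out(motion=[0, 0, 0.02, 0, 0, 0, 0, 0, 0, 0, 0, 0, 0, 0, 0, 0, 0, 0, 0, 0, 0, 0, 0, 0, 0, 0, 0, 0, 0, 0, 0, 0, 0, 0, 0, 0, 0, 0, 0, 0, 0, 0, 0, 0, 0, 0, 0, 0])

```text
clock: 8.6
tool_pos: [0.462, -0.0817, 0.1347]
eef_rot: [0.76, 0.65, 0.001, 0.001]
contact_force: [-0.4, 0.0, 7.3]
opening: 0.002
```

```bash
python3 chk.py yellow .04
```

```text
[ 0.462  -0.0817  0.1347] [-0.44  0.01  7.29]
yellow brass [ 0.46940453 -0.20959779] pose [ 0.47455642 -0.20608687]
  needle -0.262 (q 58) mark -0.282 r 0.0570 w 189 gap 0.020
  needle -0.443 (q 59) mark -0.381 r 0.0541 w 189 gap -0.062
top
yellow brass None pose [ 0.47455642 -0.20608687]
  needle 0.830 (q 110) mark -0.221 r 0.0617 w 1050 gap 1.051
8.6
top needle -0.207 q 40  to mark 0.030
top needle -0.216 q 47  to mark 0.021
top needle -0.213 q 45  to mark 0.024
```

Call:
carry_out(motion=[0, 0, 0, 0, 0, 0, 0, 0, 0, 0, 0, 0, 0, 0, 0, 0, 0, 0, 0, 0, 0, 0, 0, 0])

```text
clock: 9.3
tool_pos: [0.4619, -0.0818, 0.1347]
eef_rot: [0.76, 0.65, 0.001, 0.001]
contact_force: [-1.7, -0.3, 7.2]
opening: 0.004
```

Call:
carry_out(motion=[0, 0.1, -0.3, 0, 0, 0, 0, 0.1, -0.3, 0, 0, 0, 0, 0, -0.3, 0, 0, 0, 0, 0, -0.3, 0, 0, 0, 0, 0, -0.5, 0, 0, 0, 0, 0, -2, 0, 0, 0, 0, 0, -2, 0, 0, 0, 0, 0, 0, 0, 0, 0])

```text
clock: 10.3
tool_pos: [0.4637, -0.0821, 0.1921]
eef_rot: [0.76, 0.65, 0.001, 0.001]
contact_force: [-0.2, 0.5, -0.2]
opening: 0.009
```

```bash
python3 - <<'E'
from needle import *
from scipy.spatial.transform import Rotation as Ro
st=monitor.get_state(); R=Ro.from_quat(st['eef_rot']).as_matrix(); print(st['tool_pos'],R.round(3)[:, :2],np.round(st['contact_force'],2), st['q'].round(2))
s=avg('scene',2); report(s,'yellow')
k=np.array([.519,.2455]); kp=pose(*M['blue'],(-.045,.073)); print('blue knob',kp)
d=np.r_[kp-np.array(st['tool_pos'])[:2],0]; print('delta tool cm',(R.T@d*100).round(2))
print('yaw err to blue mount x',np.arctan2(R[1,1],R[0,1])-M['blue'][1])
E
```

```text
[ 0.46373399 -0.08205452  0.19212718] [[ 0.155  0.988]
 [ 0.988 -0.155]
 [ 0.     0.002]] [-0.21  0.49 -0.19] [ 0.27  0.7  -0.31  2.12  0.54  0.39 -0.63]
yellow brass [ 0.46939083 -0.20977674] pose [ 0.47455642 -0.20608687]
  needle 0.551 (q 76) mark -0.232 r 0.0572 w 340 gap 0.783
  needle 0.523 (q 68) mark -0.331 r 0.0541 w 340 gap 0.854
blue knob [0.51832748 0.24623941]
delta tool cm [3.328e+01 3.100e-01 1.000e-02]
yaw err to blue mount x -0.0604212915766269
```

Call:
carry_out(motion=[3, 0, 0, 0, 0, 0, 5.2, 0.1, 0, 0, 0, 0, 5.2, 0.1, 0, 0, 0, 0, 5.2, 0.1, 0, 0, 0, 0, 5.2, 0, 0, 0, 0, 0, 5.2, 0, 0, 0, 0, 0, 4.2, 0, 0, 0, 0, -0.06, 0, 0, 0, 0, 0, 0])

```text
clock: 11.4
tool_pos: [0.5166, 0.2503, 0.1902]
eef_rot: [0.738, 0.675, 0.001, -0.001]
contact_force: [0.1, -0.4, -0.7]
opening: 0.007
```

```bash
python3 chk.py blue; cp $(ls -t pics/chk*|head -1) pics/b1.png; python3 - <<'E'
from h import *
print(monitor.get_state()['q'])
E
```

```text
[0.5166 0.2503 0.1902] [ 0.08 -0.38 -0.73]
blue brass [0.5301692  0.11612287] pose [0.53680935 0.12393479]
  needle 0.558 (q 58) mark -0.218 r 0.0604 w 572 gap 0.776
  needle 0.478 (q 48) mark -0.384 r 0.0573 w 572 gap 0.862
top
blue brass [0.53679577 0.12343781] pose [0.53680935 0.12393479]
  needle 0.566 (q 45) mark -0.221 r 0.0612 w 1328 gap 0.786
  needle 0.551 (q 45) mark -0.228 r 0.0614 w 1328 gap 0.780
11.4
top needle -0.239 q 6  to mark -0.019
top needle -0.225 q 19  to mark -0.005
top needle -0.232 q 14  to mark -0.012
[-0.34500479  0.78784561 -0.30264339  1.82062636  0.38953169  0.59471144
 -0.98712828]
```

View pics/b1.png

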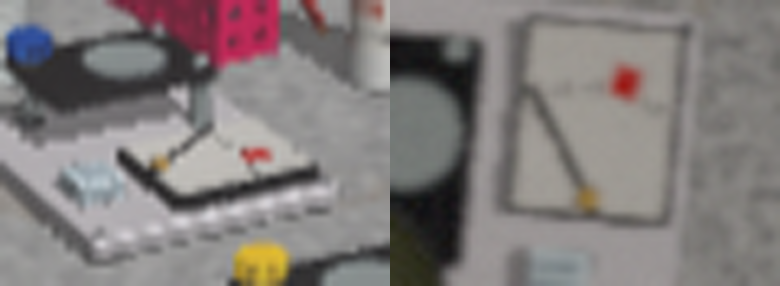

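Both views see the blue dial fully. The needle at rest reads 0.56, and the mark is 0.78 further.

Call:
carry_out(motion=[-0.4, 0.2, 0, 0, 0, 0, 0, 0, 2, 0, 0, 0, 0, 0, 1.3, 0, 0, 0, 0, 0, 0, 0, 0, 0, 0, 0, 0, 0, 0, 0])

```text
clock: 12.22
tool_pos: [0.5194, 0.2414, 0.1585]
eef_rot: [0.74, 0.673, 0.0, 0.0]
contact_force: [-0.3, -0.7, 0.1]
opening: 0.007
```

Call:
carry_out(motion=[0.4, 0, 0, 0, 0, 0, 0, 0, 0.7, 0, 0, 0, 0, 0, 0.5, 0, 0, 0, 0, 0, 0.3, 0, 0, 0, 0, 0, 0.1, 0, 0, 0, 0, 0, 0, 0, 0, 0])

```text
clock: 12.98
tool_pos: [0.5187, 0.2454, 0.1422]
eef_rot: [0.74, 0.673, -0.001, -0.0]
contact_force: [-4.7, -0.3, 4.4]
opening: 0.004
```

Call:
carry_out(motion=[0, 0, 0.2, 0, 0, 0, 0, -0.1, 0.2, 0, 0, 0, 0, 0, 0, 0, 0, 0])

```text
clock: 13.35
tool_pos: [0.5178, 0.2455, 0.1384]
eef_rot: [0.74, 0.673, -0.001, -0.0]
contact_force: [-4.5, -0.2, 7.1]
opening: 0.005
```

```bash
python3 chk.py blue
```

```text
[0.5178 0.2455 0.1384] [-4.55 -0.23  7.14]
blue brass [0.53044692 0.1160366 ] pose [0.53680935 0.12393479]
  needle 0.035 (q 43) mark -0.217 r 0.0601 w 574 gap 0.253
  needle -0.166 (q 38) mark -0.384 r 0.0572 w 574 gap 0.218
top
blue brass [0.53692148 0.12352361] pose [0.53680935 0.12393479]
  needle 0.080 (q 41) mark -0.222 r 0.0611 w 1328 gap 0.301
  needle 0.061 (q 41) mark -0.228 r 0.0614 w 1328 gap 0.289
13.35
top needle 0.054 q 33  to mark 0.274
top needle 0.061 q 19  to mark 0.281
top needle 0.058 q 24  to mark 0.278
```

Call:
carry_out(motion=[0, -0.15, 0.1, 0, 0, 0, 0, -0.08, 0.1, 0, 0, 0, 0, 0, 0, 0, 0, 0])

```text
clock: 13.92
tool_pos: [0.5171, 0.2456, 0.1369]
eef_rot: [0.74, 0.673, 0.001, 0.001]
contact_force: [-0.8, -0.6, 6.6]
opening: 0.006
```

```bash
python3 chk.py blue
```

```text
[0.5171 0.2456 0.1369] [-0.81 -0.57  6.56]
blue brass [0.53041806 0.1159458 ] pose [0.53680935 0.12393479]
  needle -0.079 (q 42) mark -0.213 r 0.0601 w 582 gap 0.134
  needle -0.340 (q 37) mark -0.380 r 0.0572 w 582 gap 0.041
top
blue brass [0.53679083 0.12339023] pose [0.53680935 0.12393479]
  needle -0.026 (q 48) mark -0.210 r 0.0609 w 1449 gap 0.184
  needle -0.037 (q 49) mark -0.219 r 0.0611 w 1449 gap 0.182
13.925
top needle -0.037 q 30  to mark 0.183
top needle -0.051 q 18  to mark 0.169
top needle -0.050 q 25  to mark 0.170
```

Call:
carry_out(motion=[0, -0.08, 0.13, 0, 0, 0, 0, 0, 0, 0, 0, 0, 0, 0, 0, 0, 0, 0])

```text
clock: 14.5
tool_pos: [0.5167, 0.2456, 0.1358]
eef_rot: [0.74, 0.672, 0.001, 0.001]
contact_force: [-1.5, -0.8, 7.5]
opening: 0.006
```

```bash
python3 chk.py blue
```

```text
[0.5167 0.2456 0.1358] [-1.49 -0.78  7.5 ]
blue brass [0.53027823 0.11591827] pose [0.53680935 0.12393479]
  needle -0.183 (q 46) mark -0.224 r 0.0602 w 526 gap 0.041
  needle -0.394 (q 41) mark -0.393 r 0.0574 w 526 gap -0.001
top
blue brass [0.53683041 0.12353637] pose [0.53680935 0.12393479]
  needle -0.129 (q 47) mark -0.235 r 0.0614 w 1126 gap 0.106
  needle -0.138 (q 47) mark -0.241 r 0.0616 w 1126 gap 0.103
14.5
top needle -0.133 q 31  to mark 0.087
top needle -0.163 q 29  to mark 0.057
top needle -0.150 q 28  to mark 0.070
```

Call:
carry_out(motion=[0, -0.03, 0.06, 0, 0, 0, 0, 0, 0, 0, 0, 0])

```text
clock: 14.95
tool_pos: [0.5166, 0.2456, 0.1352]
eef_rot: [0.74, 0.672, 0.001, 0.001]
contact_force: [-1.2, -2.0, 7.6]
opening: 0.0
```

```bash
python3 chk.py blue; cp $(ls -t pics/chk*|head -1) pics/b2.png
```

```text
[0.5166 0.2456 0.1352] [-1.21 -1.96  7.61]
blue brass [0.53018271 0.11588554] pose [0.53680935 0.12393479]
  needle -0.202 (q 48) mark -0.231 r 0.0606 w 474 gap 0.029
  needle -0.412 (q 42) mark -0.400 r 0.0578 w 474 gap -0.012
top
blue brass [0.5369964  0.12363083] pose [0.53680935 0.12393479]
  needle -0.183 (q 44) mark -0.238 r 0.0614 w 1036 gap 0.056
  needle -0.185 (q 44) mark -0.242 r 0.0617 w 1036 gap 0.057
14.95
top needle -0.184 q 32  to mark 0.036
top needle -0.196 q 37  to mark 0.024
top needle -0.194 q 35  to mark 0.026
```

View pics/b2.png

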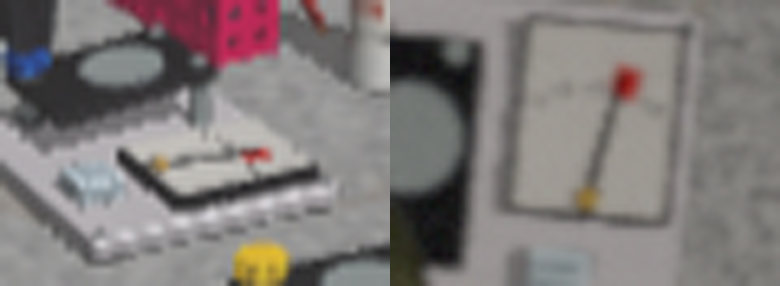

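The needle has entered the red mark, about 0.02–0.03 rad short of its centre. One last 0.2 mm step, then hold.

Call:
carry_out(motion=[0, 0, 0.02, 0, 0, 0, 0, 0, 0, 0, 0, 0, 0, 0, 0, 0, 0, 0, 0, 0, 0, 0, 0, 0, 0, 0, 0, 0, 0, 0, 0, 0, 0, 0, 0, 0, 0, 0, 0, 0, 0, 0, 0, 0, 0, 0, 0, 0])

```text
clock: 16.15
tool_pos: [0.5166, 0.2456, 0.1351]
eef_rot: [0.74, 0.672, 0.001, 0.001]
contact_force: [-1.3, -1.5, 7.7]
opening: 0.006
```

```bash
python3 chk.py blue
```

```text
[0.5166 0.2456 0.1351] [-1.3  -1.45  7.7 ]
blue brass [0.53022158 0.11593507] pose [0.53680935 0.12393479]
  needle -0.219 (q 49) mark -0.233 r 0.0606 w 470 gap 0.014
  needle -0.421 (q 42) mark -0.401 r 0.0578 w 470 gap -0.020
top
blue brass [0.53695773 0.12362028] pose [0.53680935 0.12393479]
  needle -0.191 (q 46) mark -0.235 r 0.0614 w 1040 gap 0.044
  needle -0.194 (q 46) mark -0.239 r 0.0616 w 1040 gap 0.045
16.15
top needle -0.192 q 34  to mark 0.028
top needle -0.202 q 41  to mark 0.018
top needle -0.200 q 40  to mark 0.020
```

Call:
carry_out(motion=[0, 0, 0, 0, 0, 0, 0, 0, 0, 0, 0, 0, 0, 0, 0, 0, 0, 0, 0, 0, 0, 0, 0, 0])

```text
clock: 16.85
tool_pos: [0.5166, 0.2456, 0.1351]
eef_rot: [0.74, 0.672, 0.001, 0.001]
contact_force: [-0.2, -1.1, 6.9]
opening: 0.003
```

Call:
carry_out(motion=[0, 0.1, -0.3, 0, 0, 0, 0, 0.1, -0.3, 0, 0, 0, 0, 0, -0.3, 0, 0, 0, 0, 0, -0.3, 0, 0, 0, 0, 0, -0.5, 0, 0, 0, 0, 0, -3, 0, 0, 0, 0, 0, -4, 0, 0, 0, 0, 0, 0, 0, 0, 0])

```text
clock: 17.85
tool_pos: [0.5182, 0.2467, 0.2238]
eef_rot: [0.74, 0.673, 0.003, 0.0]
contact_force: [0.7, 0.3, -1.7]
opening: 0.004
```

```bash
python3 chk.py blue; python3 - <<'E'
from needle import *
s=avg('scene',2); t=avg('top',2); report(s,'yellow'); report(t,'yellow')
a=load('top'); d=np.abs(t['f']-a['f']).max(-1)
cv2.imwrite('pics/fin.png',np.hstack([s['f'][140:300,170:370],t['f'][110:270,140:380]]).repeat(1,0)[:,:,::-1])
E
python3 -c "
import cv2;i=cv2.imread('pics/fin.png');cv2.imwrite('pics/fin.png',cv2.resize(i,None,fx=1.8,fy=1.8))"
```

```text
[0.5182 0.2467 0.2238] [ 0.72  0.31 -1.73]
blue brass [0.53016727 0.11620772] pose [0.53680935 0.12393479]
  needle 0.557 (q 58) mark -0.220 r 0.0604 w 571 gap 0.777
  needle 0.478 (q 48) mark -0.385 r 0.0572 w 571 gap 0.863
top
blue brass [0.5367051  0.12342324] pose [0.53680935 0.12393479]
  needle 0.561 (q 45) mark -0.219 r 0.0613 w 1338 gap 0.780
  needle 0.551 (q 45) mark -0.228 r 0.0614 w 1338 gap 0.779
17.85
top needle -0.242 q 6  to mark -0.022
top needle -0.226 q 19  to mark -0.006
top needle -0.228 q 13  to mark -0.008
yellow brass [ 0.46940777 -0.20971793] pose [ 0.47455642 -0.20608687]
  needle 0.550 (q 73) mark -0.232 r 0.0571 w 322 gap 0.782
  needle 0.523 (q 66) mark -0.330 r 0.0539 w 322 gap 0.853
yellow brass [ 0.47520116 -0.20460834] pose [ 0.47455642 -0.20608687]
  needle 0.568 (q 48) mark -0.240 r 0.0611 w 1372 gap 0.807
  needle 0.595 (q 47) mark -0.213 r 0.0612 w 1372 gap 0.808[ WARN:0@5.561] global loadsave.cpp:1063 imwrite_ Unsupported depth image for selected encoder is fallbacked to CV_8U.
```

View pics/fin.png

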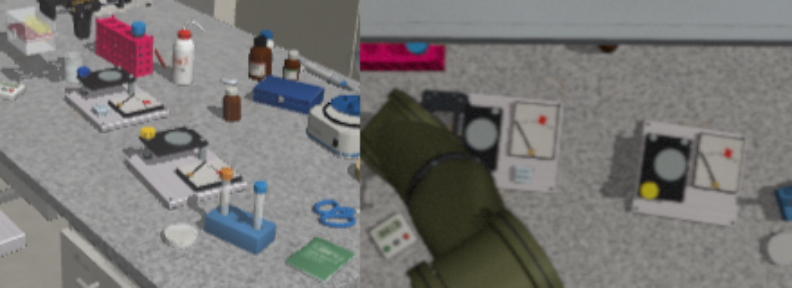

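Both needles are back at rest, the mounts haven't moved, and the arm is clear of everything.

```bash
python3 -c "
from h import *
print(workorder.finish_job())"
```

```text
the job is handed in; nothing more can be done
None
```

I pressed the yellow knob and then the blue one with the closed fingertips. Each needle was brought to its red mark, held there for over 1.5 s, and let spring back. The job was handed in at about 18 s.

| | Yellow | Blue |
|---|---|---|
| Travel to the mark, measured at rest (scene / top) | 0.78 / 0.81 rad | 0.78 / 0.79 rad |
| Needle travel during the hold (scene / top) | 0.81 / 0.78 rad | 0.78 / 0.76 rad |
| Upward force on the fingertip during the hold | about 7 N | about 7–8 N |

- **Disagreement between views:** the two cameras differ by up to about 0.03 rad during the holds. The top view put the needles about 0.02–0.03 rad short of the mark. The scene view put blue on its mark to within 0.01 rad.
- **Yellow is the less certain one:** in the scene view an orange tube cap partly hid its mark, so that mark reading (0.78) is doubtful. Against it the needle would be about 0.03 rad past. The top view gives the mark as 0.81, just over the 0.80 limit, and showed no overshoot. The arm hid the near half of the yellow dial in that view.
- **After release:** both needles read their starting angles to within about 0.005 rad. Neither mount shifted measurably, and nothing around them looked disturbed. The arm was clear of everything at hand-in.

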